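Scoop polishing pebbles into the bowl

TASK

Pick up the aluminium hand scoop by its wooden handle, scoop up at least three of the four steel polishing pebbles from the shallow oblong tray and tip them out of the scoop into the round steel bowl. Handle the pebbles only with the scoop, not with the fingers, and finish by standing the scoop upright on the bench.

Things in the scene. Friction and masses are not known exactly. Their poses are not given: they have to be found in the camera images.
- scoop_grip (a point): Wooden bar handle of the aluminium scoop that stands on the bench: 22 mm wide, 24 high, 90 long, running front to back above the pan with 25 mm of air over the side walls. The point is at half the handle's height, 72 mm above the pan's flat underside. z up; -x points to the scoop's open front; grip across y. 250 g.
- scoop_lip (a point): Middle of the scoop pan's open front edge, on the underside, 62 mm towards -x of the handle point; axes as there. Pan 100 mm wide outside, 94 inside, floor 1 to 2 mm thick, side walls 35 mm high (18 near the lip); the scoop's back is 109 mm behind the lip. Smooth: pebbles slide at a tilt of 13 to 22 degrees.
- tray: Fixed open dark steel tray with the pebbles. Origin: centre of its underside, at bench height. Outside 256 (its x) by 132 (its y) by 45 mm high; walls and floor 4 mm thick. The -x half, nearer the robot, holds the pebbles, about its long middle line and within 15 to 105 mm of that end's inner face; the other half is empty, room for the scoop behind the pebbles.
- bowl: The loose round steel bowl, standing on the bench, 160 mm across the rim, 60 mm high, wall 4 mm, 600 g. Origin: centre of its underside.
- pebble1_center (a point): A smooth lens-shaped steel tumbling pebble, one of four alike: round, 21 mm across, 14 mm thick, edges well rounded underneath so that the lip runs under them, 30 g, lying flat on the tray's floor at the start in the half nearer the robot . The point is its centre, 7 mm up; z is its axis.
- pebble2_center (a point): A smooth lens-shaped steel tumbling pebble, one of four alike: round, 21 mm across, 14 mm thick, edges well rounded underneath so that the lip runs under them, 30 g, lying flat on the tray's floor at the start in the half nearer the robot . The point is its centre, 7 mm up; z is its axis.
- pebble3_center (a point): A smooth lens-shaped steel tumbling pebble, one of four alike: round, 21 mm across, 14 mm thick, edges well rounded underneath so that the lip runs under them, 30 g, lying flat on the tray's floor at the start in the half nearer the robot . The point is its centre, 7 mm up; z is its axis.
- pebble4_center (a point): A smooth lens-shaped steel tumbling pebble, one of four alike: round, 21 mm across, 14 mm thick, edges well rounded underneath so that the lip runs under them, 30 g, lying flat on the tray's floor at the start in the half nearer the robot . The point is its centre, 7 mm up; z is its axis.
Things that resemble listed ones, but are neither listed nor needed, are in the scene too. There is more than one size of the bowl; the one meant has the size given above. What is shaped like the part that bears scoop_grip but red is not meant.

How it is judged:
By the outcome, as a careful person would: the job done as asked, in the order asked, and still so for the second after the job is handed in, with the robot touching nothing.
It also fails if it takes over 70 s, if anything falls off the work surface, if the arm or the gripper's body presses on something with over 40 N, if the wrist force passes 120 N, or if a joint passes its speed limit or range.

ROBOT

A 6-joint arm with a two-finger parallel gripper is mounted at the origin on the work surface. World frame = base frame: x ahead of the robot, y to its left, z up, the work surface at z = 0. Lengths are in m, angles in rad, forces in N, time in s.
With the tool pointing down it reaches from about 0.35 to 0.8 m from the base axis. Payload 7.3 kg.
Tool frame: the origin (TCP) lies between the finger pads; the fingertips stand 25 mm ahead of it and the grasp point (between the pads) lies 6 mm ahead of it (r.tip_extent is the distance from the TCP to the fingertips, in m); z points along the fingers, y is the line along which they close (so a half turn about z gives the same grasp; the last joint's range is limited). The gripper opens to 85 mm and grips with 20 to 120 N. Pads are 22 mm wide; open, the fingers measure 114 mm over their backs; the gripper's body (76 mm by 85 mm) begins 54 mm behind the grasp point. The pads swing forward as they close: fully open they stand 13 mm farther back than shut.
Start: joints at [-1.261, 0.342, 1.524, -0, 1.275, -0.146], TCP at [0.231, -0.471, 0.256] pointing down, gripper open.
Joint ranges: [-2.53, 2.53], [-0.77, 2.02], [0.04, 2.7], [-1, 4.14], [0.28, 2.66], [-3.11, 3.11]. Speed limits (rad/s): [2.57, 2.57, 3.14, 3.14, 3.14, 3.14].

INTERFACE

Orientations are given as a unit quaternion [x, y, z, w].
In Python, from workcell import r, command_gripper, optics gives the robot as it stands. The module is installed in compiled form; this text tells all that it offers. Calls block until the motion is done:
- r.reach(position, orientation): joint-space move of the TCP to a pose.
- r.move_straight(position, orientation=None, speed=0.15, max_force=None): straight line of the TCP; orientation=None keeps the orientation; speed is the mean speed in m/s. With max_force (N) it stops when the force on the tool has changed by that much, and returns True; else False.
- r.movej(angles): joint-space move.
- command_gripper(opening, force=None): finger opening in m; force is the grip in N (None keeps the last); returns when the fingers have stopped.
- r.hold(seconds).
- r.solve_ik(position, orientation): joint angles nearest the present ones, or None.
- r.read_state(): the state.
- optics.get_image(name): name is "side" or "top"; returns (picture, depth): 400x640x3 uint8, red, green, blue; 400x640 float32, m along the optical axis (not along the pixel's ray), 0 where there is no reading.
- optics.camera_model(name): a dict with "K" (3x3 intrinsics, pixels), "R" (3x3) and "t" (3): a world point X has camera coordinates R X + t. Camera axes: x right, y down, z forward; pixel columns grow to the right and rows downward; lengths in m; the calibration is good to about 2 mm. A picture is of the moment at which its call begins. camera_model takes no time and is no camera call.
A pose or a line that the arm cannot do raises r.PlanningError and nothing moves.
- r.finish_job(): hands the job in; it is judged then, once.
The state is a dict: "time_s": time; "joint_positions": joint angles; "dq": joint speeds; "tau": joint torques, N m; "eef_pos": TCP position; "eef_rot": TCP orientation; "contact_force": force on the tool from outside, world axes, zero at the start; "torque": the same for the moment, N m; "grip_width": finger opening in m; "grip_force": force on a finger pad.
Only numpy, scipy, OpenCV 4.12 (cv2) and the standard library are available. Lean on these libraries where they do the work, as an engineer would, in place of code of your own. Each camera call takes 0.05 s, during which the arm holds its last target. There are 200 camera calls.

## Working session

There is one attempt and no reset: what is moved stays moved. The work goes in short steps, each a Python script; the robot and the scene stay as the last script left them, time stands still between calls to the robot, and variables do not carry over. Pictures are saved under pics/ and viewed, at most 10 in all, crops included, and the job is handed in when it is done.

```bash
mkdir -p pics; python3 - <<'E'
from workcell import r,optics
import cv2,numpy as np
for n in("top","side"):
    im,d=optics.get_image(n);cv2.imwrite(f"pics/{n}0.png",im[:,:,::-1]);np.savez(f"{n}0.npz",im=im,d=d)
    m=optics.camera_model(n);print(n,m["K"].round(1).tolist(),m["R"].round(4).tolist(),m["t"].round(4).tolist(),(d>0).mean())
print(r.read_state()["time_s"])
E
```

```text
top [[472.1, 0.0, 314.6], [0.0, 472.1, 195.0], [0.0, 0.0, 1.0]] [[-0.0184, -0.9998, 0.0077], [-0.9938, 0.0174, -0.1098], [0.1096, -0.0097, -0.9939]] [-0.0094, 0.5322, 0.9373] 0.99587109375
side [[412.6, 0.0, 315.6], [0.0, 412.6, 199.9], [0.0, 0.0, 1.0]] [[-0.8845, -0.4663, 0.0129], [-0.3547, 0.6543, -0.6679], [0.303, -0.5954, -0.7441]] [0.4557, 0.2467, 0.9551] 0.99598828125
0.1
```

View pics/top0.png

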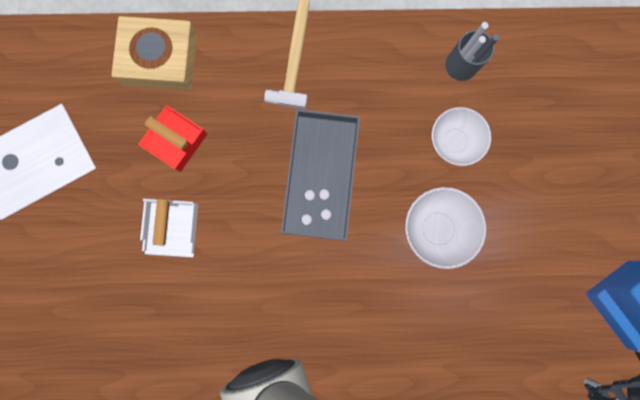

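View pics/side0.png

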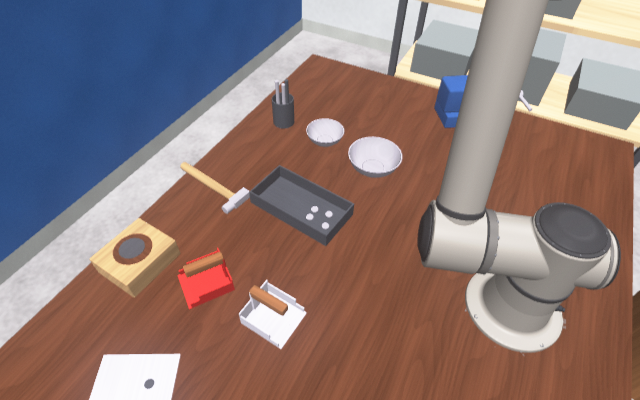

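The top view shows bowls at (461,136), about 60 px wide, and (445,228), about 80 px wide. The larger one fits a 160 mm rim. There are scoops at (172,138), red and so not meant, and (168,228), aluminium and so the one meant. The pebbles are at about (310,195), (324,195), (307,219) and (326,215) in the tray around (320,175). I'll measure these and confirm with a crop.

```bash
cat > h.py <<'E'
import numpy as np,cv2
from workcell import optics
def cloud(n,d):
    m=optics.camera_model(n);v,u=np.mgrid[:400,:640]
    p=np.stack([u,v,np.ones_like(u)],-1)@np.linalg.inv(m["K"]).T*d[...,None]
    return (p-m["t"])@m["R"]
def ray(n,u,v,z):
    m=optics.camera_model(n);c=-m["R"].T@m["t"];q=m["R"].T@np.linalg.inv(m["K"])@[u,v,1]
    return c+q*(z-c[2])/q[2]
def rect(P):
    (c,s,a)=cv2.minAreaRect((P[:,:2]*1000).astype(np.float32));return np.round(c,1),np.round(s,1),round(a,1)
E
cat > meas.py <<'E'
from h import *
T=[np.load(n+"0.npz") for n in("top","side")]
for n,f in zip(("top","side"),T):
    im,d=f["im"],f["d"];X=cloud(n,d);z=X[...,2];hsv=cv2.cvtColor(im,cv2.COLOR_RGB2HSV)
    tb=(z<0.005)&(d>0)&(z>-.01);print(n,"table z",np.median(z[tb]))
    if n=="top": g=lambda a,b,c,e:(np.mgrid[:400,:640][1]>=a)&(np.mgrid[:400,:640][1]<b)&(np.mgrid[:400,:640][0]>=c)&(np.mgrid[:400,:640][0]<e)
    # handle
    c0=np.array([.465,.33]);near=lambda x,y,R:(np.hypot(X[...,0]-x,X[...,1]-y)<R)&(d>0)
    if n=="top": sc=X[228,172];bw=X[228,440];bs=X[136,461];tr=X[175,320];print(sc,bw,bs,tr)
    h=near(*sc[:2],.1)&(z>.066)&(hsv[...,1]>80)
    print("handle",rect(X[h]),np.median(z[h]),h.sum())
    p=near(*sc[:2],.09)&(z>.003)&(hsv[...,1]<60);print("pan",rect(X[p]),p.sum())
    for b,zz in((bw,.053),(bs,.035)):
        m=near(*b[:2],.12)&(z>zz)&(hsv[...,1]<60);c,R=cv2.minEnclosingCircle((X[m][:,:2]*1000).astype(np.float32));print("bowl",np.round(c,1),round(R,1),X[m][:,2].max())
    m=near(*tr[:2],.17)&(z>.035)&(z<.052)&(hsv[...,2]<120)&(hsv[...,1]<120);print("tray",rect(X[m]))
    m=(near(*tr[:2],.13)&(hsv[...,2]>150)&(hsv[...,1]<60)).astype(np.uint8)
    k,l,s,c=cv2.connectedComponentsWithStats(m)
    for i in range(1,k):
        if s[i,4]>20: print("peb",s[i,4],c[i].round(1),(ray(n,*c[i],.013)*1000).round(1),np.median(z[l==i]))
im=T[0]["im"];a=cv2.resize(im[190:270,130:210],(400,400),interpolation=2);b=cv2.resize(im[180:280,400:500],(400,400),interpolation=2)
cv2.imwrite("pics/crop.png",np.hstack([a,b])[:,:,::-1])
E
python3 meas.py
```

```text
top table z -0.0011628500859135217
[0.47102852 0.27961461 0.00109877] [ 0.46082122 -0.28017284  0.00322821] [ 0.6565094  -0.33486778  0.0021375 ] [ 0.57700578 -0.03136875  0.00430538]
handle (array([480.4, 278.9]), array([20.8, 86.7]), 84.9) 0.08219705163526438 531
pan (array([471.6, 287.4]), array([113.4, 112.6]), 84.9) 874
bowl [ 459.8 -275.6] 79.7 0.06354309824968304
bowl [ 645.7 -321.3] 61.1 0.048158050274406
tray (array([573.4, -31. ]), array([128.1, 255.4]), 82.2)
peb 100 [323.8 194. ] [535.5 -38.3  13. ] 0.013578980440311542
peb 100 [309.3 194.9] [534.2  -8.   13. ] 0.013791302394793148
peb 101 [325.6 214. ] [493.7 -41.2  13. ] 0.013273010567430315
peb 100 [306.  219.1] [483.9  -0.5  13. ] 0.013215519866144915
side table z 0.0007461391591548861
handle (array([481.9, 284.8]), array([22. , 89.9]), 84.0) 0.08367914748050667 475
pan (array([476.3, 276.3]), array([115.5, 120.6]), 85.4) 1367
bowl [ 466.4 -272.8] 82.3 0.06480896984726696
bowl [ 650.1 -318.6] 62.3 0.049667038688768164
tray (array([577.9, -28.5]), array([134.9, 259.2]), 82.5)
peb 42 [314.1 208.8] [538.4 -34.7  13. ] 0.0160009178569925
peb 44 [328.5 213.5] [496.2 -38.4  13. ] 0.016120136962598515
peb 43 [309.3 216.3] [537.3  -5.1  13. ] 0.016184940972992175
peb 43 [324.9 225.3] [486.2   2.4  13. ] 0.015931713209491886
```

View pics/crop.png

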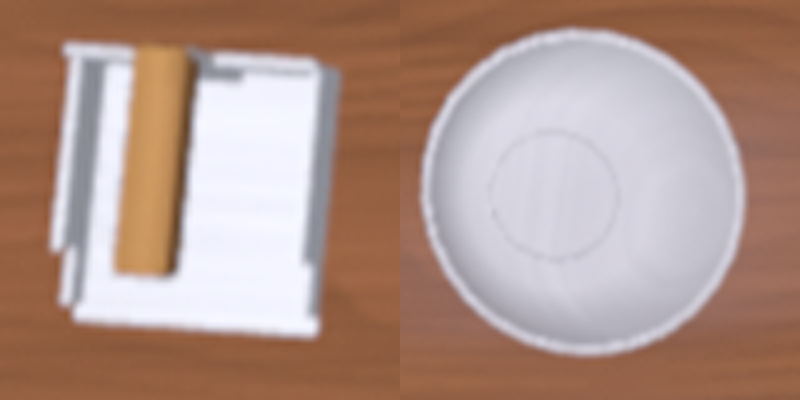

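The crop confirms both. On the left is the aluminium scoop, handle along image vertical and open front towards the robot (bottom edge). On the right is the large bowl, with a measured rim radius of about 80 mm. Next I'll plan and check IK.

```bash
cat > plan.py <<'E'
import numpy as np
from scipy.spatial.transform import Rotation as Rn
from workcell import r,command_gripper,optics
S=1
OFF=np.array([.062,0,.078])          # TCP in the scoop frame, from the lip
def pose(lip,yaw,pitch=0,off=OFF):   # degrees; pitch>0: nose up
    R=Rn.from_euler('z',yaw,degrees=True)*Rn.from_euler('y',pitch,degrees=True)
    T=R*Rn.from_matrix(np.diag([-1,1,-1]) if S==1 else np.diag([1,-1,-1]))
    return (np.array(lip)+R.apply(off)).tolist(),T.as_quat().tolist()
TC,TY=np.array([.5756,-.0297]),-7.7
def tray(x,y=0,z=0):
    c,s=np.cos(np.radians(TY)),np.sin(np.radians(TY))
    return [TC[0]+c*x-s*y,TC[1]+s*x+c*y,z]
H,HY=np.array([.481,.282]),-5.5
def lip0(z=0):
    return [H[0]-.062*np.cos(np.radians(HY)),H[1]-.062*np.sin(np.radians(HY)),z]
BOWL=np.array([.463,-.274])
def bowl_lip(back,z,yaw):
    a=np.radians(yaw);return [BOWL[0]+back*np.cos(a),BOWL[1]+back*np.sin(a),z]
def st():
    s=r.read_state();print(round(s["time_s"],2),np.round(s["eef_pos"],4),"F",np.round(s["contact_force"],1),"M",np.round(s["torque"],2),"w",round(s["grip_width"],4));return s
E
python3 - <<'E'
import plan; from plan import *
for s in(1,-1):
    plan.S=s
    for n,p in dict(g=pose(lip0(),HY),gh=pose(lip0(.12),HY),t=pose(tray(-.003,0,.12),TY),t2=pose(tray(-.003,0,.004),TY,-2),e=pose(tray(-.122,0,.004),TY,-2),e30=pose(tray(-.122,0,.07),TY,30),h30=pose(tray(-.11,0,.16),TY,30)).items():
        q=r.solve_ik(*p);print(s,n,None if q is None else np.round(q,2))
    for y in(-60,-30,0,30):
        for pt in(30,0,-50):
            q=r.solve_ik(*pose(bowl_lip(.02,.085 if pt<0 else .13,y),y,pt));print(s,y,pt,None if q is None else np.round(q,2))
E
```

```text
1 g [ 0.39  0.6   1.65 -0.    0.89 -1.08]
1 gh [ 0.39  0.45  1.52 -0.    1.17 -1.08]
1 t [-0.18  0.59  1.28 -0.    1.27 -1.62]
1 t2 [-0.18  0.69  1.45  0.    0.97 -1.62]
1 e [-0.19  0.52  1.8   0.    0.79 -1.63]
1 e30 [-0.18  0.82  1.22 -0.02  1.63 -1.61]
1 h30 [-0.18  0.75  1.09 -0.02  1.82 -1.61]
1 -60 30 [-0.8   0.92  0.83  0.13  1.9  -1.31]
1 -60 0 [-0.73  0.54  1.35 -0.    1.26 -1.25]
1 -60 -50 None
1 -30 30 [-0.63  0.98  0.71 -0.06  1.98 -1.68]
1 -30 0 [-0.66  0.55  1.32 -0.    1.27 -1.7 ]
1 -30 -50 [-0.79  0.27  2.28  2.49  0.33  2.02]
1 0 30 [-0.46  0.92  0.84 -0.23  1.86 -2.05]
1 0 0 [-0.59  0.54  1.35 -0.    1.26 -2.16]
1 0 -50 [-1.06  0.34  2.16  1.45  0.74  2.46]
1 30 30 [-0.32  0.77  1.13 -0.38  1.6  -2.35]
1 30 0 [-0.54  0.49  1.43 -0.    1.22 -2.64]
1 30 -50 [-1.12  0.48  1.89  1.    1.13  2.45]
-1 g [ 0.39  0.6   1.65 -0.    0.89  2.06]
-1 gh [ 0.39  0.45  1.52 -0.    1.17  2.06]
-1 t [-0.18  0.59  1.28 -0.    1.27  1.53]
-1 t2 [-0.18  0.69  1.45  0.    0.97  1.52]
-1 e [-0.19  0.52  1.8   0.    0.79  1.51]
-1 e30 [-0.18  0.82  1.22 -0.02  1.63  1.53]
-1 h30 [-0.18  0.75  1.09 -0.02  1.82  1.53]
-1 -60 30 [-0.8   0.92  0.83  0.13  1.9   1.83]
-1 -60 0 [-0.73  0.54  1.35 -0.    1.26  1.89]
-1 -60 -50 None
-1 -30 30 [-0.63  0.98  0.71 -0.06  1.98  1.46]
-1 -30 0 [-0.66  0.55  1.32 -0.    1.27  1.44]
-1 -30 -50 [-0.79  0.27  2.28  2.49  0.33 -1.12]
-1 0 30 [-0.46  0.92  0.84 -0.23  1.86  1.1 ]
-1 0 0 [-0.59  0.54  1.35 -0.    1.26  0.98]
-1 0 -50 [-1.06  0.34  2.16  1.45  0.74 -0.69]
-1 30 30 [-0.32  0.77  1.13 -0.38  1.6   0.79]
-1 30 0 [-0.54  0.49  1.43 -0.    1.22  0.5 ]
-1 30 -50 [-1.12  0.48  1.89  1.    1.13 -0.7 ]
```

```bash
sed -i 's/^S=1/S=-1/' plan.py; python3 - <<'E'
from plan import *
for y in(60,90,120,150,180):
    for pt in(28,0,-25,-50,-60):
        q=r.solve_ik(*pose(bowl_lip(.02,.085 if pt<0 else .14,y),y,pt));print(y,pt,None if q is None else np.round(q,2))
E
```

```text
60 28 [-0.23  0.56  1.49 -0.49  1.28  0.48]
60 0 [-0.52  0.41  1.53 -0.    1.2  -0.  ]
60 -25 [-0.82  0.48  1.61  0.44  1.22 -0.49]
60 -50 [-1.05  0.64  1.57  0.72  1.5  -0.8 ]
60 -60 [-1.12  0.73  1.54  0.8   1.62 -0.88]
90 28 [-0.22  0.36  1.84 -0.61  0.92  0.15]
90 0 [-0.55  0.33  1.65 -0.    1.16 -0.55]
90 -25 [-0.78  0.54  1.5   0.31  1.42 -0.88]
90 -50 [-0.93  0.78  1.26  0.49  1.83 -0.99]
90 -60 [-0.97  0.89  1.17  0.56  1.98 -1.  ]
120 28 [-0.4   0.17  2.13 -0.61  0.52 -0.44]
120 0 [-0.61  0.28  1.73 -0.    1.13 -1.14]
120 -25 [-0.72  0.58  1.42  0.13  1.55 -1.28]
120 -50 [-0.79  0.89  1.03  0.23  2.07 -1.29]
120 -60 [-0.8   1.02  0.87  0.28  2.26 -1.27]
150 28 [-0.81  0.07  2.25  0.37  0.37 -2.17]
150 0 [-0.7   0.25  1.76 -0.    1.12 -1.75]
150 -25 [-0.66  0.6   1.4  -0.06  1.58 -1.69]
150 -50 [-0.63  0.93  0.94 -0.1   2.14 -1.69]
150 -60 [-0.63  1.08  0.75 -0.13  2.35 -1.71]
180 28 [-1.12  0.17  2.12  0.68  0.74  3.1 ]
180 0 [-0.79  0.28  1.73 -0.    1.13 -2.36]
180 -25 [-0.59  0.58  1.43 -0.24  1.5  -2.1 ]
180 -50 [-0.48  0.89  1.04 -0.4   2.   -2.07]
180 -60 [-0.46  1.02  0.88 -0.49  2.18 -2.11]
```

```bash
python3 - <<'E'
from plan import *
r.reach(*pose(lip0(.10),HY)); st()
r.move_straight(pose(lip0(0.0),HY)[0],speed=.1,max_force=15); st()
command_gripper(0.0,110); st()
r.move_straight(pose(lip0(.14),HY)[0],speed=.15); st()
import cv2
im,d=optics.get_image("top");np.savez("top1.npz",im=im,d=d);a=im[150:290,90:290]
im,d=optics.get_image("side");np.savez("side1.npz",im=im,d=d);b=im[190:330,200:400]
cv2.imwrite("pics/g.png",cv2.resize(np.vstack([a,b]),(800,1120))[:, :, ::-1][:1120]) if 0 else cv2.imwrite("pics/g.png",cv2.resize(np.hstack([a,b]),(800,280))[:,:,::-1])
E
```

```text
2.91 [0.4814 0.2814 0.1781] F [-0.2 -0.5  0.4] M [0.04 0.08 0.05] w 0.0855
4.06 [0.4814 0.2822 0.0786] F [ 0.5 -0.7  0.3] M [-0.01  0.01  0.01] w 0.0851
4.67 [0.4812 0.2821 0.0784] F [-1.5  0.1  3.3] M [ 0.03  0.09 -0.01] w 0.0204
5.75 [0.4804 0.2817 0.2169] F [-0.7 -0.  -2.3] M [-0.04 -0.01  0.01] w 0.0205
```

View pics/g.png

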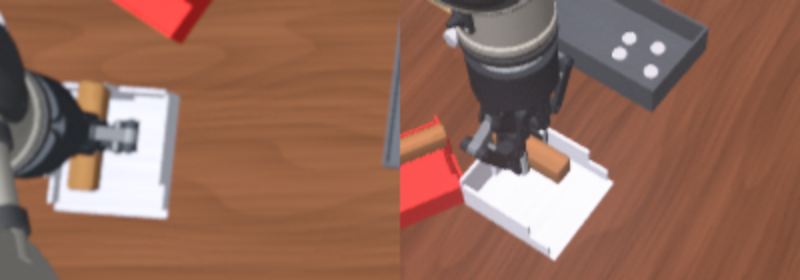

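The scoop is held level by the middle of its handle: left panel pan about (60–180, 85–215), right panel handle at about (545,158). Yaw 90 suits the pour. Now I'll enter the tray.

```bash
python3 - <<'E'
from plan import *
r.reach(*pose(tray(-.003,0,.12),TY,-2)); st()
r.move_straight(pose(tray(-.003,0,.02),TY,-2)[0],speed=.12,max_force=10); st()
print(r.move_straight(pose(tray(-.003,0,-.002),TY,-2)[0],speed=.02,max_force=4)); st()
import cv2
im,d=optics.get_image("top");a=im[90:260,240:400]
im,d=optics.get_image("side");b=im[130:300,230:390]
cv2.imwrite("pics/t.png",cv2.resize(np.hstack([a,b]),(800,425))[:,:,::-1])
E
```

```text
7.17 [ 0.6312 -0.0359  0.2002] F [-0.9  0.2 -2.5] M [0.06 0.06 0.07] w 0.0206
8.16 [ 0.6319 -0.0372  0.1011] F [ 0.3 -0.3 -2. ] M [-0.01  0.05 -0.  ] w 0.0205
True
8.94 [ 0.6313 -0.0373  0.0839] F [0.2 0.2 4.8] M [ 0.13  0.46 -0.  ] w 0.0203
```

View pics/t.png

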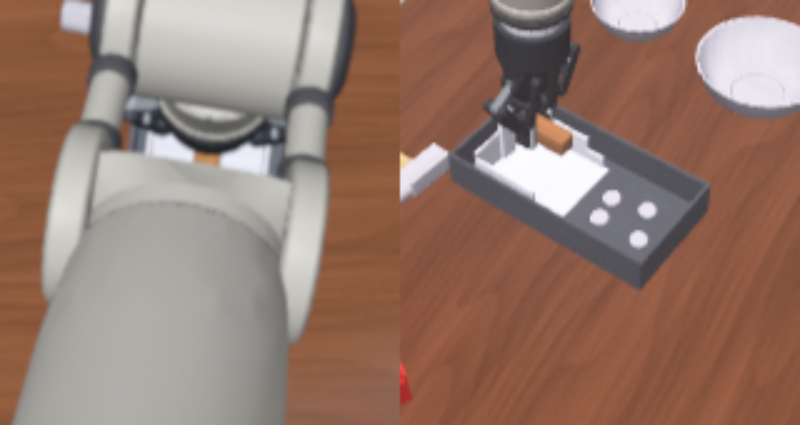

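The side view shows the lip on the tray floor behind all four pebbles at about (612,198), (599,217), (648,210) and (638,239). Sweeping now.

```bash
python3 - <<'E'
from plan import *
print(r.move_straight(pose(tray(-.095,0,.0035),TY,-2)[0],speed=.08,max_force=20)); st()
print(r.move_straight(pose(tray(-.127,0,.0035),TY,-2)[0],speed=.05,max_force=14)); st()
import cv2
im,d=optics.get_image("side");b=im[150:270,270:390]
cv2.imwrite("pics/s.png",cv2.resize(b,(480,480))[:,:,::-1])
E
```

```text
False
10.33 [ 0.5405 -0.025   0.0838] F [0.5 0.6 6.4] M [ 0.15  0.27 -0.03] w 0.0205
False
11.12 [ 0.513  -0.0214  0.0851] F [ 9.8 -0.2  4.6] M [-0.09 -1.91 -0.13] w 0.0206
```

View pics/s.png

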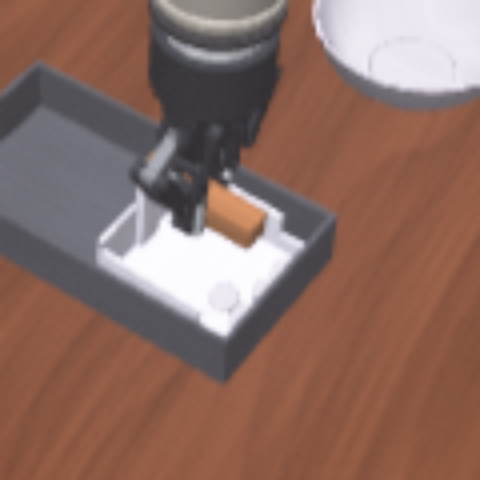

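The lip is at the end wall (9.8 N, about −123 mm), and one pebble is visible in the pan at (225,298). Now I'll tilt up along the wall and lift.

```bash
python3 - <<'E'
from plan import *
for p in(0,4,8,12,16,20,24,28):
    r.move_straight(*pose(tray(-.1215,0,.0055+.110*np.sin(np.radians(max(p,0)))),TY,p),speed=.06)
st()
r.move_straight(*pose(tray(-.10,0,.16),TY,28),speed=.15); s=st()
import cv2
im,d=optics.get_image("side");np.savez("side2.npz",im=im,d=d)
im2,d2=optics.get_image("top")
cv2.imwrite("pics/l.png",cv2.resize(np.hstack([im[90:250,260:420],im2[120:280,240:400]]),(800,400),interpolation=2)[:,:,::-1])
E
```

```text
13.22 [ 0.5456 -0.0256  0.0962] F [ 0.1 -0.3 -3.4] M [-0.06 -0.48  0.05] w 0.0202
14.07 [ 0.5664 -0.0284  0.199 ] F [ 0.2 -0.1 -4.6] M [-0.03 -0.49 -0.04] w 0.0204
```

View pics/l.png

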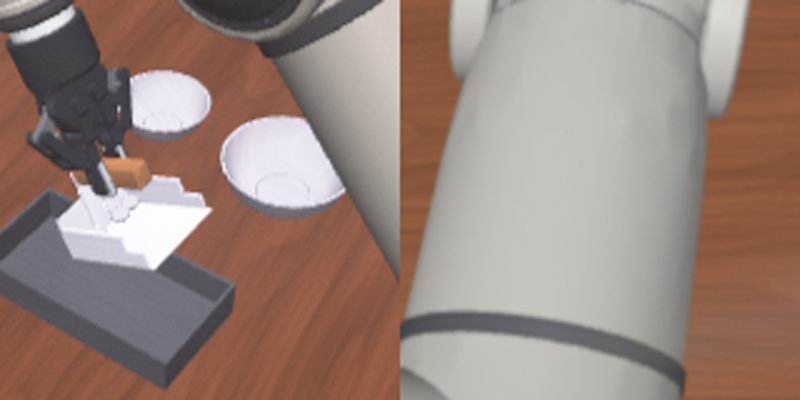

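Pebbles sit at the back of the pan at about (125,205) in the left panel, and the near end of the tray is empty. Carrying to the bowl.

```bash
python3 - <<'E'
from plan import *
a=np.array(tray(-.10,0,.16));b=np.array(bowl_lip(.035,.14,90))
for f in np.linspace(0,1,7)[1:]:
    r.move_straight(*pose(a+f*(b-a),TY+f*(90-TY),26),speed=.13)
st()
b[2]=.085
r.move_straight(*pose(b+[0,0,.02],90,5),speed=.12)
for p in(-8,-15,-22,-29,-36,-44):
    r.move_straight(*pose(b,90,p),speed=.06)
r.hold(.6); st()
import cv2
im,d=optics.get_image("side");im2,d2=optics.get_image("top")
cv2.imwrite("pics/p.png",cv2.resize(np.hstack([im[80:240,280:440],im2[140:300,360:520]]),(800,400),interpolation=2)[:,:,::-1])
E
```

```text
16.82 [ 0.4642 -0.1491  0.1834] F [ 1.2 -0.2 -3.6] M [ 0.45  0.05 -0.08] w 0.0206
20.27 [ 0.463  -0.2485  0.1842] F [ 0.5  0.2 -2.3] M [-0.67 -0.01 -0.02] w 0.0204
```

View pics/p.png

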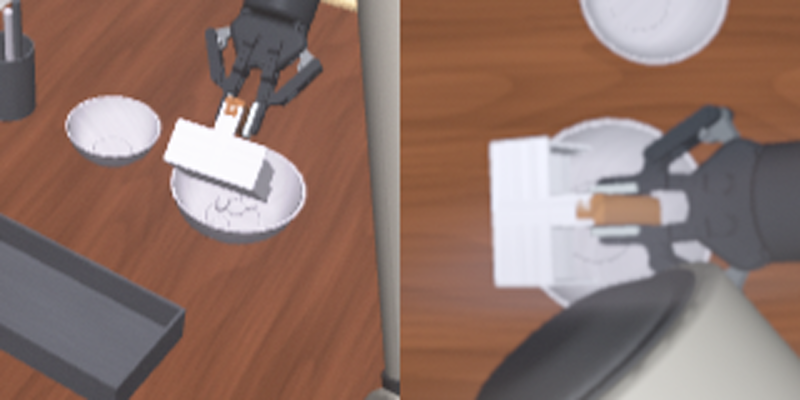

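The pebbles are in the bowl at about (230,210) in the left panel, and the vertical load is back to that of the empty scoop. Returning the scoop.

```bash
python3 - <<'E'
from plan import *
b=np.array(bowl_lip(.035,.16,90))
r.move_straight(*pose(b,90,-44),speed=.15)
r.move_straight(*pose(b+[0,.03,0],90,0),speed=.1)
r.reach(*pose(tray(-.05,0,.16),TY,0))
r.reach(*pose(lip0(.10),HY)); st()
r.move_straight(pose(lip0(.01),HY)[0],speed=.12,max_force=10)
print(r.move_straight(pose(lip0(-.003),HY)[0],speed=.02,max_force=4)); st()
command_gripper(.06); r.hold(.3); st()
r.move_straight(pose(lip0(.14),HY)[0],speed=.12)
r.movej([1.1,0.34,1.524,0,1.275,1.5]); st()
import cv2
im,d=optics.get_image("top");im2,_=optics.get_image("side")
big=cv2.resize(im[180:280,400:500],(400,400),interpolation=2)
cv2.imwrite("pics/f.png",np.vstack([np.hstack([cv2.resize(im[80:280,120:500],(400,210)),cv2.resize(im2[60:360,140:440],(400,210))]),np.hstack([big[:380],cv2.resize(im[180:270,120:215],(400,380))])])[:,:,::-1])
E
```

```text
25.22 [0.4819 0.2812 0.1783] F [ 0.3  0.3 -1.8] M [ 0.02  0.02 -0.01] w 0.0206
True
26.56 [0.4814 0.2821 0.0812] F [-0.7 -0.4  5.2] M [-0.02  0.36 -0.01] w 0.0205
27.32 [0.4806 0.2818 0.0804] F [-0.3  0.4 -0.5] M [0.03 0.   0.02] w 0.06
30.04 [0.1685 0.4974 0.2572] F [-0.3  0.6 -0.1] M [ 0.02 -0.02 -0.05] w 0.0601
```

View pics/f.png

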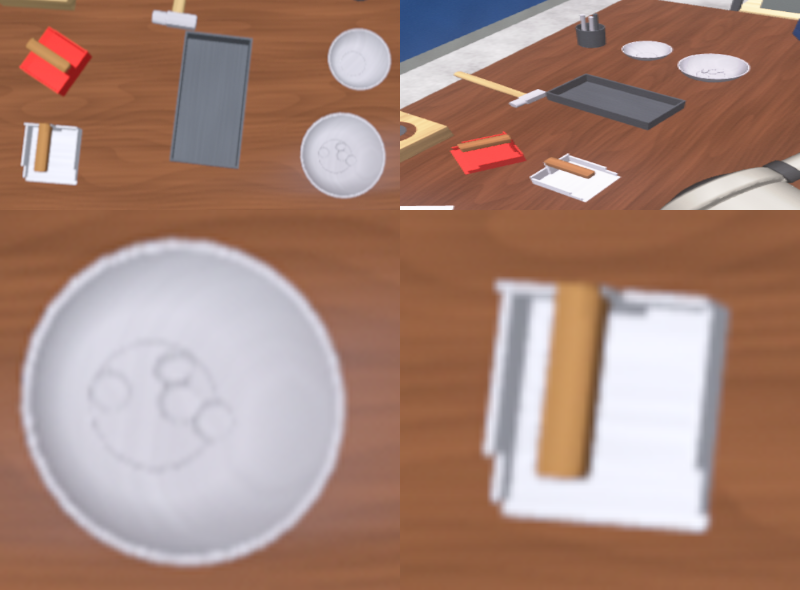

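All four pebbles are in the big bowl (lower-left panel, about (110,390), (178,365), (182,402), (213,420)). The tray is empty and the scoop stands flat on the bench (lower right).

```bash
python3 -c "
from workcell import r
print(r.finish_job())"
```

```text
the job is handed in; nothing more can be done
None
```

The job is handed in at about 30 s of robot time: all four pebbles are in the 160 mm bowl, and the aluminium scoop stands upright on the bench.

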